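# Draw the steel bracket out from under a pile on the repair bench

## Robot

A 7-joint arm with a two-finger parallel gripper is mounted at the origin on the work surface. World frame = base frame: x ahead of the robot, y to its left, z up, the work surface at z = 0. Lengths are in m, angles in rad, forces in N, time in s.
With the tool pointing down it reaches from about 0.425 to 0.95 m from the base axis. Payload 16.7 kg.
Tool frame: the origin (TCP) lies at the very end of the fingers, on their centre line; the grasp point (between the pads) lies 19 mm behind it; z points along the fingers, y is the line along which they close (so a half turn about z gives the same grasp; the last joint's range is limited). The gripper opens to 94 mm and grips with 3 to 60 N. Pads are 16 mm wide; open, the fingers measure 119 mm over their backs; the gripper's body (75 mm by 177 mm) begins 78 mm behind the grasp point.
Start: joints at [1.121, 0.426, 0.074, 1.606, -0.034, 1.111, -0.067], TCP at [0.199, -0.645, 0.205] pointing down, gripper open.
Joint ranges: [-2.85, 2.85], [-0.5, 2.14], [-1.23, 1.37], [0.21, 2.46], [-1.02, 4.16], [0.16, 2.05], [-2.73, 2.73]. Speed limits (rad/s): [1.89, 1.89, 2.39, 2.39, 3.01, 3.01, 3.01].

## Interface

Orientations are given as a unit quaternion [x, y, z, w].
In Python, from station import bot, imaging, readout gives the robot as it stands (bot), with the cameras (imaging) and the readings (readout).
- The arm moves only by the shell command python3 nudge.py 'ROWS' [OPENING] [FORCE]. ROWS is rows parted by semicolons, their numbers by spaces, 1 to 10 of them, each of 6 numbers: dx, dy, dz in m, then a rotation vector rx, ry, rz in rad; each row is the pose to reach, as a shift and turn from the pose commanded when the command began, along the tool's axes at that moment; what a row does not reach only later rows make up. A row lasts 1/8 s, in which the tool goes at most 0.0625 m and 0.188 rad, less where a joint would pass 70% of its speed; a pose out of reach is approached as far as the arm can. OPENING is the finger opening in m, set as the command begins (- or left out keeps the last). The fingers move at their own pace and stop on an object; FORCE is the grip in N (left out, the last holds). Time passes only in rows, so rows that do not move let the fingers close. It prints the time, the measured TCP pose, the force, the opening and the grip force at its end.
- readout.read_state(): the state, without advancing time (a new reading comes with each control period).
- imaging.snapshot(name): name is "scene" or "top" or "wrist"; returns a dict with "color" (420x560x3 uint8, red, green, blue), "depth" (420x560 float32, m along the optical axis (not along the pixel's ray), 0 where there is no reading), "fx", "fy", "cx", "cy" (pixels), "T" (4x4, takes a point from camera to world coordinates). Camera axes: x right, y down, z forward; pixel columns grow to the right and rows downward; lengths in m; the calibration is good to about 2 mm. A picture is of the moment at which its call begins.
- bot.close_job(): hands the job in; it is judged then, once.
The state is a dict: "clock": time; "joint_positions": joint angles; "qd": joint speeds; "joint_torque": joint torques, N m; "tool_pos": TCP position; "orientation": TCP orientation; "ft_force": force on the tool from outside, world axes, zero at the start; "torque": the same for the moment, N m; "finger_gap": finger opening in m; "grasp_force": force on a finger pad.
Only numpy, scipy, OpenCV 4.12 (cv2) and the standard library are available. Lean on these libraries where they do the work, as an engineer would, in place of code of your own. Each camera call takes 0.05 s, during which the arm holds its last target. There are 200 camera calls.

## Task

A steel angle bracket lies at the bottom of a pile: two small-parts cases with a glass jar on top. Draw the bracket out between the two brass bench dogs without toppling the pile, so the cases and the jar stay standing in the same order just behind the dogs, then slide the bracket into the corner of the two dark wooden battens, its upright end flush against the short batten and its long edge flush against the long one. Leave everything else on the bench where it is.

Things in the scene. Friction and masses are not known exactly. Their poses are not given: they have to be found in the camera images.
- bracket: L-shaped steel bracket, 0.55 kg: flat leg 45 wide (x) x 211 long (y) x 8 thick on the bench; at its y = 0 end an upright leg 45 wide, 8 thick (y 0 to 8), 48 high, clear of the pile. Origin: bottom centre of the upright leg's outer face; z up. At the start its last 90 mm or so are under the pile, and the upright leg stands about 100 in front of the dogs. Slides with ordinary friction, under 15 N
- leg_corner (a point): bottom outer corner of the bracket's upright end on its +x side (bracket frame 22.5, 0, 0 mm); must end in the battens' inner corner
- tail_corner (a point): bottom corner of the bracket's other end on its +x side (22.5, 211, 0 mm); must end against the long batten
- tail (a point): middle of the bracket's tail end, the end under the pile (0, 211, 0 mm)
- stop: two brass bench dogs fixed to the bench: round pins of diameter 25, 28 high (only the blue case bears on them), at x = -42 and +42 mm, 59 clear between them. Origin on the bench midway between. The pile stands on their +y side and bears on them when dragged towards -y; the bracket is drawn out towards -y between them
- low_case: blue parts case with a grey lid band, 110 (x) x 95 (y) x 34 high, 0.24 kg, resting on the bracket; origin centre of its underside. Its front starts 2 to 10 mm behind the dogs, which stop it; it drops 8 mm to the bench as the bracket leaves
- high_case: orange parts case with a black lid band, same size, standing on the blue one; origin centre of its underside
- jar: glass jar with red lid, diameter 61, 78 high, 0.18 kg, standing on the orange case, its top 154 above the bench at the start; origin centre of its underside
- corner: two dark wooden battens 22 wide, 18 high, fixed as an L. Origin on the bench at the inner corner. Long batten: inner face x = 0, y 0 to 200 mm, on the side away from the robot (+x). Short batten: inner face y = 0, x 0 to -85 mm, lying at -y. The bracket belongs at x < 0, y > 0 with its y axis along this y
- tape: roll of black tape lying flat, diameter 90, 24 high; to be left alone; origin centre of underside
- screwdriver: red-handled screwdriver, about 200 long, lying on the bench; to be left alone
- wrench: spanner lying on the bench; to be left alone
- cup: blue plastic cup, diameter 72, 90 high; to be left alone; origin centre of underside
- bin: open red plastic bin 100 x 140 x 55 high; to be left alone; origin centre of underside
- hammer: wooden-handled hammer, about 300 long, lying on the bench; to be left alone

How it is judged:
By the outcome, as a careful person would: the job done as asked, in the order asked, and still so for the second after the job is handed in, with the robot touching nothing.
It also fails if it takes over 72 s, if anything falls off the work surface, if the arm or the gripper's body presses on something with over 40 N, if the wrist force passes 120 N, or if a joint passes its speed limit or range.

## Working session

There is one attempt and no reset: what is moved stays moved. The work goes in short steps, Python scripts to look and compute and a shell command to move; the robot and the scene stay as the last step left them, time stands still between calls to the robot, and variables do not carry over. Pictures are saved under pics/ and viewed, at most 11 in all, crops included, and the job is handed in when it is done.

```bash
ls; mkdir -p pics
python3 - <<'E'
from station import bot, imaging, readout
import cv2,numpy as np,pickle
for n in("scene","top"):
    s=imaging.snapshot(n); pickle.dump(s,open(n+".pkl","wb"))
    cv2.imwrite(f"pics/{n}0.png",s["color"][:,:,::-1]); print(n,s["fx"],s["cx"],s["cy"],np.round(s["T"],3).tolist())
st=readout.read_state(); print(st["clock"],st["tool_pos"],st["orientation"])
E
```

```text
nudge.py
pics
station.py
scene 474.9143552441979 284.33274097071177 213.03567575212486 [[0.076, 0.703, -0.707, 1.286], [0.997, -0.043, 0.065, -0.023], [0.015, -0.71, -0.704, 0.829], [0.0, 0.0, 0.0, 1.0]]
top 504.878521782215 281.83499459525575 207.67101344753715 [[-0.006, -0.998, 0.058, 0.478], [-1.0, 0.007, 0.021, 0.015], [-0.021, -0.058, -0.998, 1.488], [0.0, 0.0, 0.0, 1.0]]
0.1 [ 0.19918651 -0.64451505  0.20486337] [ 9.88786411e-01  1.49335523e-01 -1.39269857e-04 -5.61852435e-04]
```

View pics/scene0.png

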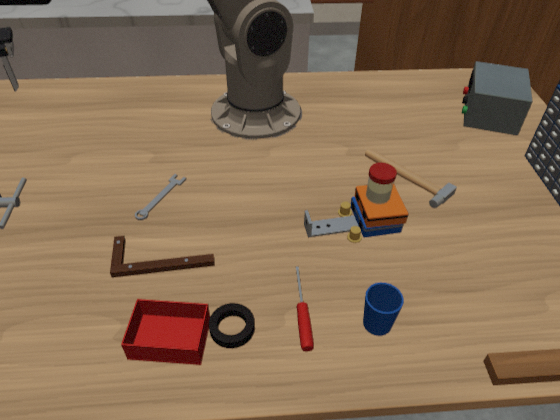

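View pics/top0.png

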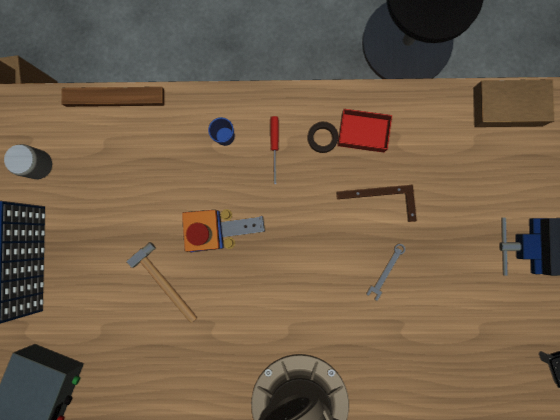

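The scene view shows the bracket's upright at about (308,222), the dogs at (345,210) and (355,235), and the battens' corner at about (118,265). In the top view the upright is at (264,225), the pile at (200,230) and the battens' corner at about (405,190).

```bash
cat > h.py <<'E'
import numpy as np,cv2,pickle
from scipy.spatial.transform import Rotation as R
def cast(s,uv,z):
    uv=np.atleast_2d(uv).astype(float); d=np.c_[(uv[:,0]-s["cx"])/s["fx"],(uv[:,1]-s["cy"])/s["fy"],np.ones(len(uv))]@s["T"][:3,:3].T
    o=s["T"][:3,3]; return o+d*((z-o[2])/d[:,2])[:,None]
def proj(s,p):
    p=(np.atleast_2d(p)-s["T"][:3,3])@s["T"][:3,:3]; return np.c_[s["fx"]*p[:,0]/p[:,2]+s["cx"],s["fy"]*p[:,1]/p[:,2]+s["cy"]]
def totool(st,d): # world vector -> tool axes
    return R.from_quat(st["orientation"]).inv().apply(d)
def pts(s):
    v,u=np.mgrid[:420,:560]; z=s["depth"]; c=np.stack([(u-s["cx"])/s["fx"]*z,(v-s["cy"])/s["fy"]*z,z],-1)
    return c@s["T"][:3,:3].T+s["T"][:3,3]
E
python3 - <<'E'
from h import *
t=pickle.load(open("top.pkl","rb"))
hsv=cv2.cvtColor(t["color"],cv2.COLOR_RGB2HSV); P=pts(t)
print("table z",np.round(np.median(P[150:300,280:330,2]),4))
m=((hsv[...,2]<95)).astype(np.uint8); m[:170]=0;m[240:]=0;m[:,:325]=0;m[:,430:]=0
c=max(cv2.findContours(m,0,2)[0],key=cv2.contourArea); a=cv2.approxPolyDP(c,3,True)[:,0]
print("batten",a.tolist(),np.round(cast(t,a,.018),3).tolist())
m=((hsv[...,1]<60)&(hsv[...,2]>60)).astype(np.uint8); m[:205]=0;m[250:]=0;m[:,:220]=0;m[:,275:]=0
c=max(cv2.findContours(m,0,2)[0],key=cv2.contourArea); print("bracket",cv2.minAreaRect(c),np.round(cast(t,cv2.boxPoints(cv2.minAreaRect(c)),.008),3).tolist())
m=((hsv[...,0]<14)&(hsv[...,1]>200)&(hsv[...,2]>150)).astype(np.uint8); m[:200]=0;m[260:]=0;m[:,:170]=0;m[:,230:]=0
c=max(cv2.findContours(m,0,2)[0],key=cv2.contourArea); print("orange",cv2.minAreaRect(c),np.round(cast(t,cv2.boxPoints(cv2.minAreaRect(c)),.076),3).tolist())
m=((hsv[...,0]>18)&(hsv[...,0]<35)&(hsv[...,1]>150)).astype(np.uint8); m[:200]=0;m[260:]=0;m[:,:210]=0;m[:,245:]=0
for c in cv2.findContours(m,0,2)[0]:
    if cv2.contourArea(c)>5: print("dog",cv2.boundingRect(c),np.round(cast(t,c[:,0].mean(0),.028),3))
q=P[205:250,225:275]; k=(q[...,2]>.03)&(q[...,2]<.06); print("upright pts",k.sum(),q[k].min(0),q[k].max(0),np.median(q[k],0))
E
```

```text
table z -0.0007
batten [[416, 220], [412, 185], [336, 192], [337, 198], [403, 192], [408, 221]] [[0.525, -0.343, 0.018], [0.627, -0.334, 0.018], [0.609, -0.113, 0.018], [0.591, -0.116, 0.018], [0.607, -0.307, 0.018], [0.523, -0.32, 0.018]]
bracket ((242.3400115966797, 226.38002014160156), (15.55634880065918, 42.70924377441406), 81.8698959350586) [[0.524, 0.227, 0.008], [0.541, 0.103, 0.008], [0.496, 0.097, 0.008], [0.479, 0.221, 0.008]]Traceback (most recent call last):
  File "<stdin>", line 11, in <module>
ValueError: max() iterable argument is empty
```

Run:
```python
from station import bot, imaging, readout
from h import *
s=imaging.snapshot("wrist"); st=readout.read_state(); Rt=R.from_quat(st["orientation"])
print(s["fx"],np.round(Rt.inv().apply(s["T"][:3,3]-st["tool_pos"]),3), np.round(Rt.inv().as_matrix()@s["T"][:3,:3],3).tolist())
for g in([.46,-.2,.30],[.46,.1,.30]): print(np.round(totool(st,np.array(g)-st["tool_pos"]),3))
```

```text
311.12562660200706 [ 0.071 -0.    -0.179] [[-0.001, -0.97, -0.243], [1.0, -0.0, -0.001], [0.001, -0.243, 0.97]]
[ 0.38  -0.348 -0.095]
[ 0.469 -0.634 -0.094]
```

```bash
python3 nudge.py '0.15 -0.11 0 0 0 0.05;0.457 -0.324 0 0 0 0.164;0.457 -0.324 0 0 0 0.164;0.457 -0.324 0 0 0 0.164;0.457 -0.324 0 0 0 0.164;0.457 -0.324 0 0 0 0.164;0.457 -0.324 0 0 0 0.164;0.457 -0.324 0 0 0 0.164;0.457 -0.324 0 0 0 0.164;0.457 -0.324 0 0 0 0.164' 0.06
python3 - <<'E'
from station import bot, imaging, readout
from h import *
s=imaging.snapshot("wrist"); pickle.dump(s,open("w1.pkl","wb")); cv2.imwrite("pics/w1.png",s["color"][:,:,::-1])
st=readout.read_state(); print(st["clock"],st["tool_pos"],R.from_quat(st["orientation"]).as_matrix()[:,1])
E
```

```text
clock: 1.4
tool_pos: [0.5427, -0.1955, 0.2052]
orientation: [0.997, 0.071, 0.0, -0.001]
ft_force: [-0.5, -0.6, 0.8]
finger_gap: 0.06
grasp_force: 0.0
1.45 [ 0.54114954 -0.19821555  0.20510104] [ 1.39066315e-01 -9.90282784e-01 -7.53018570e-04]
```

View pics/w1.png

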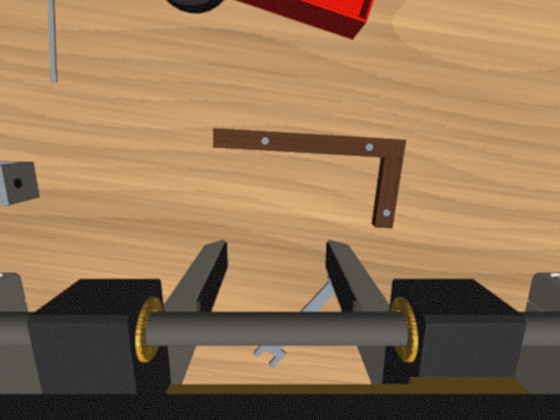

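The wrist view shows the long batten from (213,138) to (405,145), with the inner corner at about (378,157). The short batten runs down to (383,227). The bracket's upright is at the left edge.

Run:
```python
from h import *
s=pickle.load(open("w1.pkl","rb")); hsv=cv2.cvtColor(s["color"],cv2.COLOR_RGB2HSV)
m=(hsv[...,2]<125).astype(np.uint8); m[:115]=0;m[232:]=0;m[:,:205]=0;m[:,420:]=0
m=cv2.morphologyEx(m,cv2.MORPH_CLOSE,np.ones((7,7)))
# long: lower edge per column
U=np.arange(225,366); V=np.array([np.flatnonzero(m[:200,u]).max()+.5 for u in U])
Vt=np.array([np.flatnonzero(m[:200,u]).min()-.5 for u in U])
L=cast(s,np.c_[U,V],.018);Lt=cast(s,np.c_[U,Vt],.018)
r=np.arange(168,222); a=np.array([np.flatnonzero(m[q]).min()-.5 for q in r]); b=np.array([np.flatnonzero(m[q]).max()+.5 for q in r])
S=cast(s,np.c_[a,r],0.0); So=cast(s,np.c_[b,r],.018)
def line(p,ax):
    k=np.polyfit(p[:,ax],p[:,1-ax],1); res=p[:,1-ax]-np.polyval(k,p[:,ax]); return k,res.std()
kl,e1=line(L,1);klt,_=line(Lt,1);ks,e2=line(S,0);kso,_=line(So,0)
print("long yaw",np.degrees(np.arctan(-kl[0])),e1,"width",np.polyval(klt,-.2)-np.polyval(kl,-.2)); print("short yaw",np.degrees(np.arctan(ks[0])),e2,"width",np.polyval(ks,.56)-np.polyval(kso,.56))
# intersection x=kl0*y+kl1 ; y=ks0*x+ks1
x=(kl[0]*ks[1]+kl[1])/(1-kl[0]*ks[0]); print("corner",x,ks[0]*x+ks[1])
P=pts(s); q=P[120:150,230:360]; print("z batten",np.median(q[(m[120:150,230:360]>0)],0)[2])
```

```text
long yaw 4.849261075592671 0.0003459499994232372 width 0.020882660105208894
short yaw 4.940700690329589 0.0003603981856766199 width 0.02015980158992825
corner 0.6077296260826222 -0.3126767812635281
z batten 0.017898955765812852
```

```bash
python3 nudge.py '0 -0.06 0;0 -0.12 0;0 -0.18 0;0 -0.24 0;0 -0.24 0;0 -0.24 0' 2>&1 | tail -3; python3 nudge.py '-0.03 -0.06 0 0 0 0;-0.03 -0.12 0 0 0 0;-0.03 -0.18 0 0 0 0;-0.03 -0.23 0 0 0 0;-0.03 -0.23 0 0 0 0;-0.03 -0.23 0 0 0 0' 0.05
python3 - <<'E'
from station import bot, imaging, readout
from h import *
s=imaging.snapshot("wrist"); pickle.dump(s,open("w2.pkl","wb")); cv2.imwrite("pics/w2.png",s["color"][:,:,::-1])
E
```

```text
connect(sys.argv[1:4])
    ~~~~~~~^^^^^^^^^^^^^^^
ValueError: each row has 6 numbers
clock: 2.2
tool_pos: [0.4793, 0.0221, 0.2055]
orientation: [0.998, 0.067, -0.0, 0.0]
ft_force: [0.2, -0.8, 0.8]
finger_gap: 0.05
grasp_force: 0.0
```

View pics/w2.png

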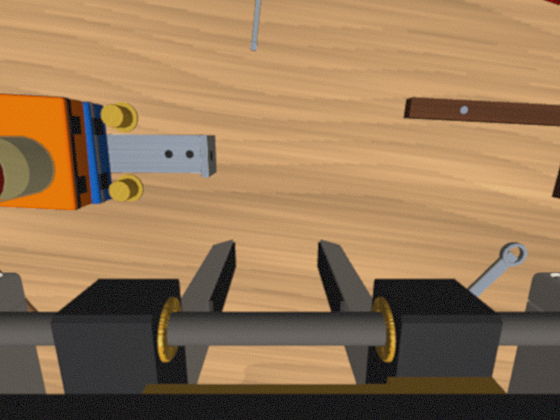

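The wrist view shows the flat leg from (108,155) to the upright at (207–215,135–177), the dogs at (120,116) and (125,188), and the pile's front at about column 95.

Run:
```python
from h import *
from station import bot, imaging, readout
s=pickle.load(open("w2.pkl","rb")); hsv=cv2.cvtColor(s["color"],cv2.COLOR_RGB2HSV).astype(int); P=pts(s)
m=((hsv[...,1]<70)).astype(np.uint8); m[:125]=0;m[185:]=0;m[:,:140]=0;m[:,225:]=0
U=np.arange(146,200); lo=np.array([np.flatnonzero(m[:,u]).max()+.5 for u in U]); hi=np.array([np.flatnonzero(m[:,u]).min()-.5 for u in U])
A=cast(s,np.c_[U,lo],.008);B=cast(s,np.c_[U,hi],.008)
ka=np.polyfit(A[:,1],A[:,0],1);kb=np.polyfit(B[:,1],B[:,0],1)
print("edges yaw",np.degrees(np.arctan(-ka[0])),np.degrees(np.arctan(-kb[0])),"width",np.polyval(kb,.17)-np.polyval(ka,.17)," centre x at y=.1,.17",[(np.polyval(kb,y)+np.polyval(ka,y))/2 for y in(.1,.17)])
k=(P[...,2]>.04)&(P[...,2]<.055)&(m>0); q=P[k]; print("upright top n",k.sum(),q.min(0),q.max(0),q.mean(0))
for r in(145,155,165): print(r,[ (u,round(P[r,u,1],3),round(P[r,u,2],3)) for u in range(196,224,2)])
h=((hsv[...,0]>18)&(hsv[...,0]<32)&(hsv[...,1]>170)&(hsv[...,2]>120)).astype(np.uint8); h[:95]=0;h[210:]=0;h[:,150:]=0
for c in cv2.findContours(h,0,2)[0]:
    if cv2.contourArea(c)>50:
        z=P[c[:,0,1],c[:,0,0]]; mm=np.zeros_like(h); cv2.drawContours(mm,[c],-1,1,-1); t=P[(mm>0)&(P[...,2]>.025)]; print("dog top",t.mean(0),len(t))
st=readout.read_state(); print(st["tool_pos"],R.from_quat(st["orientation"]).as_matrix()[:,:2].T)
```

```text
edges yaw 6.779212973526076 7.576297595541511 width 0.044847120874668134  centre x at y=.1,.17 [np.float64(0.5191317050105686), np.float64(0.5103158246276568)]
upright top n 364 [0.49722437 0.09936382 0.0400999 ] [0.54069683 0.11170782 0.05075177] [0.51935189 0.10527629 0.04731041]
145 [(196, np.float64(0.125), np.float64(0.008)), (198, np.float64(0.122), np.float64(0.009)), (200, np.float64(0.111), np.float64(0.047)), (202, np.float64(0.109), np.float64(0.049)), (204, np.float64(0.107), np.float64(0.049)), (206, np.float64(0.105), np.float64(0.048)), (208, np.float64(0.103), np.float64(0.044)), (210, np.float64(0.103), np.float64(0.034)), (212, np.float64(0.103), np.float64(0.023)), (214, np.float64(0.104), np.float64(0.01)), (216, np.float64(0.103), np.float64(0.0)), (218, np.float64(0.101), np.float64(0.0)), (220, np.float64(0.098), np.float64(0.001)), (222, np.float64(0.096), np.float64(-0.001))]
155 [(196, np.float64(0.124), np.float64(0.008)), (198, np.float64(0.122), np.float64(0.007)), (200, np.float64(0.119), np.float64(0.009)), (202, np.float64(0.108), np.float64(0.049)), (
[... 611 characters left out ...]
, np.float64(0.048)), (204, np.float64(0.105), np.float64(0.048)), (206, np.float64(0.103), np.float64(0.048)), (208, np.float64(0.101), np.float64(0.048)), (210, np.float64(0.101), np.float64(0.038)), (212, np.float64(0.101), np.float64(0.026)), (214, np.float64(0.1), np.float64(0.016)), (216, np.float64(0.1), np.float64(0.004)), (218, np.float64(0.099), np.float64(-0.001)), (220, np.float64(0.096), np.float64(-0.002)), (222, np.float64(0.094), np.float64(-0.0))]
dog top [0.46555914 0.20151357 0.03202224] 345
dog top [0.54731818 0.20997569 0.03339383] 397
[0.47943597 0.02175612 0.20543203] [[ 9.91110132e-01  1.33043832e-01 -2.13566759e-04]
 [ 1.33043904e-01 -9.91110077e-01  3.67268852e-04]]
```

```bash
python3 nudge.py '0.025 -0.04 0 0 0 0;0.0504 -0.078 0.03 0 0 0;0.0504 -0.078 0.09 0 0 0;0.0504 -0.078 0.125 0 0 0;0.0504 -0.078 0.125 0 0 0;0.0504 -0.078 0.125 0 0 0;0.0504 -0.078 0.125 0 0 0'
python3 - <<'E'
from station import bot, imaging, readout
from h import *
st=readout.read_state(); print(totool(st,np.array([.519,.1058,.022])-st["tool_pos"]), R.from_quat(st["orientation"]).as_matrix()[:,1])
s=imaging.snapshot("wrist"); cv2.imwrite("pics/w3.png",s["color"][:,:,::-1])
E
```

```text
clock: 3.12
tool_pos: [0.52, 0.1073, 0.0822]
orientation: [0.998, 0.067, 0.001, -0.0]
ft_force: [0.1, 0.6, 0.5]
finger_gap: 0.0501
grasp_force: 0.0
[-0.00133051  0.00139616  0.06021852] [ 1.34489738e-01 -9.90914986e-01 -2.46873040e-05]
```

View pics/w3.png

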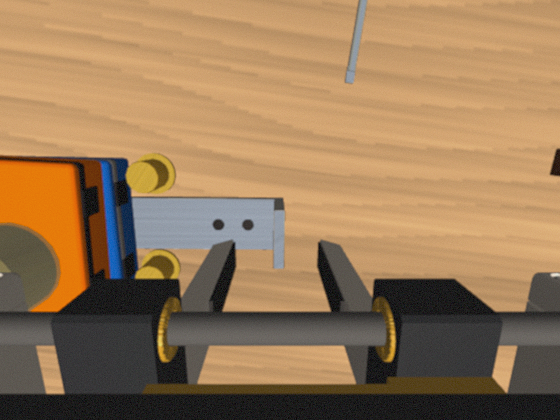

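The upright (275–284,198–268) lies between the fingertips (235 and 320), centred. I'll descend and grip.

```bash
python3 nudge.py '0 0.001 0.03 0 0 0;0 0.001 0.0602 0 0 0;0 0.001 0.0602 0 0 0' ; python3 nudge.py '0 0 0 0 0 0;0 0 0 0 0 0;0 0 0 0 0 0;0 0 0 0 0 0;0 0 0 0 0 0;0 0 0 0 0 0' 0 50
```

```text
clock: 3.55
tool_pos: [0.5182, 0.1063, 0.0197]
orientation: [0.998, 0.068, -0.001, 0.0]
ft_force: [-0.6, -0.3, -0.1]
finger_gap: 0.0499
grasp_force: 0.0
clock: 4.3
tool_pos: [0.5191, 0.1061, 0.0206]
orientation: [0.998, 0.068, 0.0, 0.0]
ft_force: [-0.4, -3.0, 5.9]
finger_gap: 0.008
grasp_force: 50.0
```

```bash
python3 nudge.py '0 0.001 0 0 0 0;0 0.003 0 0 0 0;0 0.006 0 0 0 0;0 0.009 0 0 0 0;0 0.012 0 0 0 0;0 0.016 0 0 0 0;0 0.02 0 0 0 0;0 0.024 0 0 0 0;0 0.028 0 0 0 0;0 0.032 0 0 0 0'
python3 - <<'E'
from station import bot, imaging, readout
from h import *
a=[]
for n in("scene","wrist"): a.append(imaging.snapshot(n)["color"])
cv2.imwrite("pics/p1.png",np.hstack([cv2.resize(a[0][130:270,270:450],None,fx=2,fy=2),cv2.resize(a[1],(373,280))])[:,:,::-1])
E
```

```text
clock: 5.55
tool_pos: [0.5235, 0.0775, 0.0206]
orientation: [0.998, 0.069, 0.001, -0.001]
ft_force: [-2.5, 13.3, 2.1]
finger_gap: 0.0077
grasp_force: 50.0
```

View pics/p1.png

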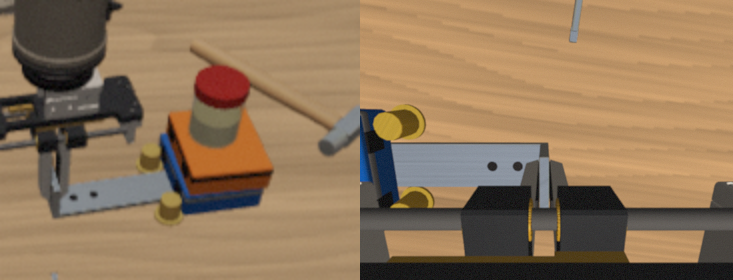

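The pile bears on the dogs upright, and the bracket is sliding out centred between them. I'll keep drawing.

```bash
python3 nudge.py '0 0.003 0 0 0 0;0 0.007 0 0 0 0;0 0.011 0 0 0 0;0 0.015 0 0 0 0;0 0.019 0 0 0 0;0 0.023 0 0 0 0;0 0.027 0 0 0 0;0 0.031 0 0 0 0;0 0.035 0 0 0 0;0 0.039 0 0 0 0'; python3 nudge.py '0 0.003 0 0 0 0;0 0.006 0 0 0 0;0 0.009 0 0 0 0;0 0.012 0 0 0 0;0 0.016 0 0 0 0;0 0.02 0 0 0 0;0 0.024 0 0 0 0;0 0.028 0 0 0 0;0 0.032 0 0 0 0;0 0.036 0 0 0 0';  python3 nudge.py '0 0.004 0 0 0 0;0 0.008 0 0 0 0;0 0.013 0 0 0 0;0 0.018 0 0 0 0;0 0.024 0 0 0 0;0 0.03 0 0 0 0;0 0.035 0 0 0 0;0 0.035 0 0 0 0'
python3 - <<'E'
from station import bot, imaging, readout
from h import *
a=[]
for n in("scene","wrist"):
    s=imaging.snapshot(n);pickle.dump(s,open(n+"4.pkl","wb")); a.append(s["color"])
cv2.imwrite("pics/p2.png",np.hstack([cv2.resize(a[0][130:270,270:450],None,fx=2,fy=2),cv2.resize(a[1],(373,280))])[:,:,::-1])
E
```

```text
clock: 6.9
tool_pos: [0.5288, 0.0381, 0.0206]
orientation: [0.998, 0.069, 0.0, -0.001]
ft_force: [-1.6, 12.4, 3.0]
finger_gap: 0.008
grasp_force: 50.0
clock: 8.15
tool_pos: [0.5337, 0.0018, 0.0206]
orientation: [0.998, 0.068, 0.0, -0.001]
ft_force: [-0.9, 5.9, 4.3]
finger_gap: 0.0078
grasp_force: 50.0
clock: 9.15
tool_pos: [0.5386, -0.0337, 0.0206]
orientation: [0.998, 0.068, 0.0, -0.0]
ft_force: [0.5, 2.1, 3.9]
finger_gap: 0.008
grasp_force: 50.0
```

View pics/p2.png

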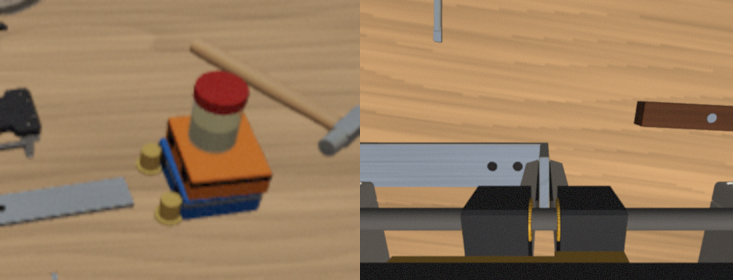

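The pile still stands in order, and the bracket's tail is clear of the dogs. Next I'll check the pile's level and the bracket's pose in the tool frame.

Run:
```python
from h import *
from station import bot, imaging, readout
s=pickle.load(open("scene4.pkl","rb")); P=pts(s); hsv=cv2.cvtColor(s["color"],cv2.COLOR_RGB2HSV).astype(int)
m=(hsv[...,0]<14)&(hsv[...,1]>190)&(hsv[...,2]>120)&(P[...,2]>.055)&(P[...,2]<.09)&(P[...,1]>.15); 
q=P[m]; q=q[q[:,2]>np.percentile(q[:,2],40)]; k,_,_,_=np.linalg.lstsq(np.c_[q[:,:2],np.ones(len(q))],q[:,2],rcond=None); print("orange tilt deg",np.degrees(k[:2]),q.mean(0),len(q))
j=P[(P[...,2]>.13)&(P[...,1]>.15)&(P[...,1]<.35)&(P[...,0]>.4)&(P[...,0]<.6)]; print("jar top",j.mean(0),np.percentile(j[:,2],95))
w=pickle.load(open("wrist4.pkl","rb")); hsv=cv2.cvtColor(w["color"],cv2.COLOR_RGB2HSV).astype(int)
m=(hsv[...,1]<70)&(hsv[...,2]>90); U=np.arange(20,225)
st=readout.read_state(); Rt=R.from_quat(st["orientation"])
def edge(f): return np.array([f(np.flatnonzero(m[200:285,u])+200) for u in U])
hi=edge(np.min)-.5; lo=edge(np.max)+.5; print(hi[::40],lo[::40])
B=Rt.inv().apply(cast(w,np.c_[U,hi],.008)-st["tool_pos"]);A=Rt.inv().apply(cast(w,np.c_[U,lo],.008)-st["tool_pos"])
for n,e in(("hi",B),("lo",A)):
    k=np.polyfit(e[:,1],e[:,0],1); k=np.polyfit(*(e[abs(e[:,0]-np.polyval(k,e[:,1]))<.0015][:,[1,0]].T),1); print(n,"slope deg",np.degrees(k[0]),"toolx at upright",k[1],"at tail",np.polyval(k,-.2))
y=Rt.as_matrix()[:,1]; print("tool yaw",np.degrees(np.arctan2(y[0],-y[1])),st["tool_pos"])
```

```text
orange tilt deg [0.03015423 0.00585206] [0.52288888 0.26689662 0.06892938] 211
jar top [0.49625542 0.26290442 0.14414403] 0.1482562682212928
[215.5 213.5 215.5 215.5 215.5 213.5] [281.5 279.5 279.5 280.5 278.5 278.5]
hi slope deg -0.06383527244801657 toolx at upright 0.022075815215355434 at tail 0.022298642351980535
lo slope deg 0.5023400085281928 toolx at upright -0.021696013829036888 at tail -0.02344951125169956
tool yaw 7.795154241342159 [ 0.53858818 -0.03370306  0.02058048]
```

The cases are level, the jar top is at about 146 mm, and the bracket is aligned with the tool. I'll slide it to a staging pose 6 mm off both battens.

```bash
python3 nudge.py '0 0.01 0 0 0 0;0 0.03 0 0 0 0;0 0.05 0 0 0 0.01;0 0.075 0 0 0 0.02;0 0.1 0 0 0 0.03;0 0.125 0 0 0 0.04;0 0.15 0 0 0 0.05;0 0.165 0 0 0 0.05;0 0.17 0 0 0 0.05;0 0.17 0 0 0 0.05';python3 - <<'E'
from station import bot, imaging, readout
from h import *
st=readout.read_state(); Rt=R.from_quat(st["orientation"]); y=Rt.as_matrix()[:,1]; print("yaw",np.degrees(np.arctan2(y[0],-y[1])))
print(totool(st,np.array([.5785,-.3051,.0206])-st["tool_pos"]))
s=imaging.snapshot("wrist"); pickle.dump(s,open("w5.pkl","wb")); cv2.imwrite("pics/w5.png",s["color"][:,:,::-1])
E
```

```text
clock: 10.5
tool_pos: [0.5616, -0.2022, 0.0206]
orientation: [0.999, 0.043, 0.0, -0.0]
ft_force: [0.2, 3.1, 6.3]
finger_gap: 0.0072
grasp_force: 50.0
yaw 4.923265968523923
[ 7.98923505e-03  1.03973363e-01 -1.21414644e-05]
```

View pics/w5.png

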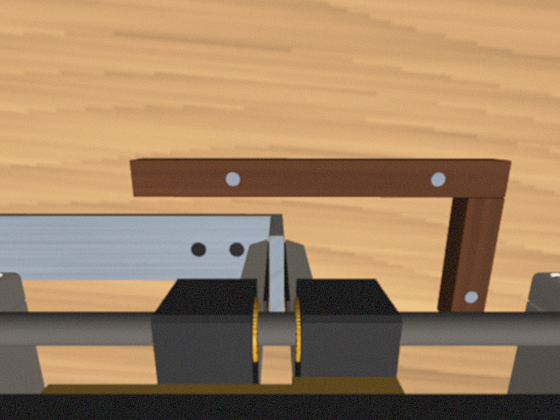

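The bracket's long edge (row 214) is parallel to the long batten's inner edge (row 195), with the short batten's inner base at about column 445. I'll refine the gaps in the tool frame.

Run:
```python
from h import *
from station import bot, imaging, readout
w=pickle.load(open("w5.pkl","rb")); st=readout.read_state(); Rt=R.from_quat(st["orientation"])
hsv=cv2.cvtColor(w["color"],cv2.COLOR_RGB2HSV).astype(int); V=hsv[...,2]; g=cv2.cvtColor(w["color"],cv2.COLOR_RGB2GRAY).astype(float)
T=lambda uv,z: Rt.inv().apply(cast(w,uv,z)-st["tool_pos"])
def fit(e,a,b):
    k=np.polyfit(e[:,a],e[:,b],1); r=e[:,b]-np.polyval(k,e[:,a]); e=e[abs(r)<2*r.std()+1e-4]; return np.polyfit(e[:,a],e[:,b],1)
gy=np.abs(np.diff(g,axis=0)); gx=np.abs(np.diff(g,axis=1))
U=np.arange(150,440); e=T(np.c_[U,[186+gy[186:203,u].argmax()+.5 for u in U]],.018); k=fit(e,1,0); print("long inner: toolx at y=0,-.2,+.1",np.polyval(k,[0,-.2,.1]),np.degrees(k[0]))
U=np.arange(5,240); sat=hsv[...,1]; gs=np.abs(np.diff(sat,axis=0))
for z,lab in((.008,"bracket +x edge top"),(.0,"if bottom")):
    e=T(np.c_[U,[208+gs[208:222,u].argmax()+.5 for u in U]],z); k=fit(e,1,0); print(lab,np.polyval(k,[0,-.2]),np.degrees(k[0]))
r=np.arange(210,290); e=T(np.c_[[436+gx[q,436:458].argmax()+.5 for q in r],r],0); k=fit(e,0,1); print("short inner base: tooly at x=-.02,.02",np.polyval(k,[-.02,.02]),np.degrees(k[0]))
```

```text
long inner: toolx at y=0,-.2,+.1 [0.0361728  0.03626308 0.03612767] -0.025861136425832463
bracket +x edge top [0.02277938 0.02297286] -0.05542793585494668
if bottom [0.02075945 0.02095293] -0.05542793585495821
short inner base: tooly at x=-.02,.02 [0.11420762 0.11423724] 0.04242874331065593
```

```bash
python3 nudge.py '0.003 0.015 0 0 0 0;0.006 0.035 0 0 0 0;0.009 0.055 0 0 0 0;0.009 0.075 0 0 0 0;0.009 0.09 0 0 0 0;0.009 0.1 0 0 0 0;0.009 0.105 0 0 0 0;0.009 0.105 0 0 0 0'; python3 nudge.py '0.002 0.001 0 0 0 0;0.003 0.003 0 0 0 0;0.0035 0.0045 0 0 0 0;0.004 0.005 0 0 0 0;0.004 0.005 0 0 0 0'
```

```text
clock: 11.55
tool_pos: [0.5797, -0.3056, 0.0207]
orientation: [0.999, 0.043, 0.0, -0.0]
ft_force: [0.3, 4.3, 7.4]
finger_gap: 0.0073
grasp_force: 50.0
clock: 12.18
tool_pos: [0.5831, -0.309, 0.0206]
orientation: [0.999, 0.043, -0.001, -0.001]
ft_force: [-7.4, 9.9, 14.3]
finger_gap: 0.0077
grasp_force: 50.0
```

```bash
python3 nudge.py '0 0.0005 0 0 0 0;0 0.001 0 0 0 0;0 0.001 0 0 0 0'; python3 nudge.py '0.0005 0 0 0 0 0;0.001 0 0 0 0 0;0.001 0 0 0 0 0'
python3 - <<'E'
from station import bot, imaging, readout
from h import *
w=imaging.snapshot("wrist"); pickle.dump(w,open("w6.pkl","wb")); cv2.imwrite("pics/w6.png",cv2.resize(w["color"][120:330,60:360],None,fx=2.6,fy=2.6,interpolation=2)[:,:,::-1])
E
```

```text
clock: 12.55
tool_pos: [0.5836, -0.31, 0.0206]
orientation: [0.999, 0.043, -0.0, -0.001]
ft_force: [-4.7, 9.6, 12.3]
finger_gap: 0.0076
grasp_force: 50.0
clock: 12.92
tool_pos: [0.5838, -0.3101, 0.0206]
orientation: [0.999, 0.043, -0.001, -0.001]
ft_force: [-9.3, 10.2, 17.2]
finger_gap: 0.0076
grasp_force: 50.0
```

View pics/w6.png

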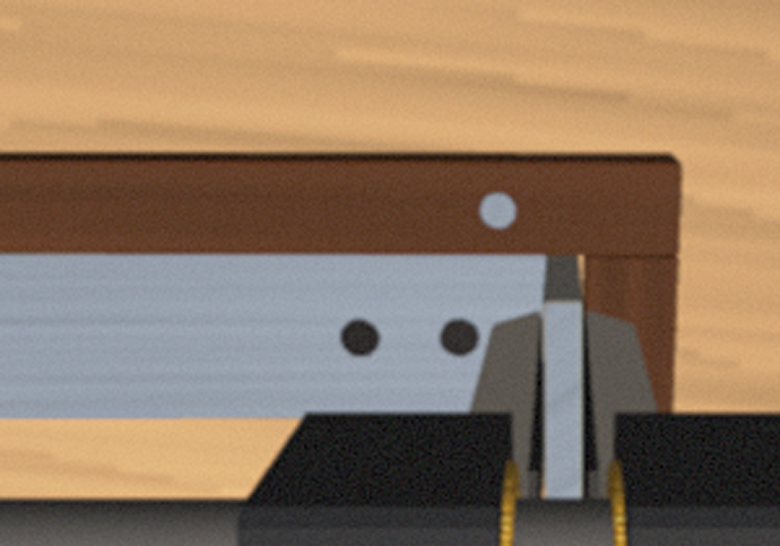

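The long edge meets the batten. A thin strip of bench (crop columns 580–586) still shows at the short batten, so I'll press on in y.

```bash
python3 nudge.py '0 0.0005 0 0 0 0;0 0.001 0 0 0 0;0 0.001 0 0 0 0';  python3 nudge.py '0 0.0005 0 0 0 0;0 0.001 0 0 0 0;0 0.001 0 0 0 0'
```

```text
clock: 13.35
tool_pos: [0.5844, -0.3109, 0.0206]
orientation: [0.999, 0.043, -0.001, -0.001]
ft_force: [-6.5, 11.3, 14.3]
finger_gap: 0.0077
grasp_force: 50.0
clock: 13.72
tool_pos: [0.5846, -0.3112, 0.0206]
orientation: [0.999, 0.044, -0.001, -0.001]
ft_force: [-7.2, 14.0, 15.1]
finger_gap: 0.008
grasp_force: 50.0
```

```bash
python3 nudge.py '0 0.0005 0 0 0 0;0 0.001 0 0 0 0;0 0.001 0 0 0 0';  python3 nudge.py '0 0.0005 0 0 0 0;0 0.001 0 0 0 0;0 0.001 0 0 0 0'
python3 - <<'E'
from station import bot, imaging, readout
from h import *
w=imaging.snapshot("wrist"); pickle.dump(w,open("w7.pkl","wb"))
o=pickle.load(open("w6.pkl","rb"))
for r in(222,226,230): print(r,o["color"][r,276:292].sum(1),w["color"][r,276:292].sum(1))
E
```

```text
clock: 14.1
tool_pos: [0.5846, -0.3112, 0.0206]
orientation: [0.999, 0.044, -0.001, -0.002]
ft_force: [-7.8, 18.0, 19.1]
finger_gap: 0.0077
grasp_force: 50.0
clock: 14.48
tool_pos: [0.5846, -0.3113, 0.0206]
orientation: [0.999, 0.044, -0.001, -0.002]
ft_force: [-8.8, 21.9, 20.8]
finger_gap: 0.0079
grasp_force: 50.0
222 [197 207 214 220 205 225 325 417 353 207 173 204 200 205 185 197] [209 214 216 214 216 211 193 190 202 216 194 194 198 198 182 184]
226 [221 214 207 213 215 236 289 361 330 216 178 200 205 201 193 196] [215 214 216 229 210 221 201 208 204 192 217 208 184 200 185 181]
230 [216 209 203 211 213 214 231 264 237 176 191 204 210 211 208 194] [221 219 201 212 210 203 227 222 209 216 200 195 200 197 208 201]
```

```bash
python3 nudge.py '0 -0.002 0 0 0 0;0 -0.002 0 0 0 0;0 -0.002 0 0 0 0;0 -0.002 0 0 0 0' 0.04; python3 nudge.py '0 0 -0.03 0 0 0;0 0 -0.09 0 0 0;-0.03 -0.06 -0.11 0 0 0;-0.06 -0.09 -0.11 0 0 0;-0.06 -0.1 -0.11 0 0 0;-0.06 -0.1 -0.11 0 0 0;-0.06 -0.1 -0.11 0 0 0' 0.01;  python3 - <<'E'
from station import bot, imaging, readout
from h import *
w=imaging.snapshot("wrist"); pickle.dump(w,open("w8.pkl","wb")); cv2.imwrite("pics/w8.png",w["color"][:,:,::-1])
E
```

```text
clock: 15.02
tool_pos: [0.5847, -0.3143, 0.0202]
orientation: [0.999, 0.043, -0.0, 0.0]
ft_force: [0.2, 0.1, 0.9]
finger_gap: 0.0398
grasp_force: 0.0
clock: 15.9
tool_pos: [0.5171, -0.2204, 0.1301]
orientation: [0.999, 0.042, 0.0, -0.0]
ft_force: [-0.6, -0.2, -0.5]
finger_gap: 0.0098
grasp_force: 0.0
```

View pics/w8.png

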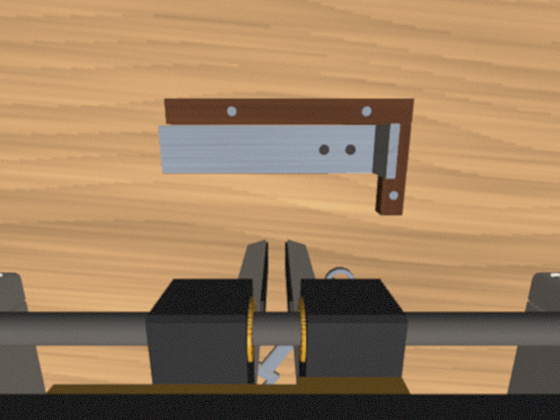

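The bracket sits in the corner at (160–400,125–178). There may be a hairline gap at the tail (160,126), so I'll press the tail home from its free side with closed fingers.

```bash
python3 nudge.py '0.008 -0.035 0.03 0 0 0;0.015 -0.07 0.07 0 0 0;0.015 -0.07 0.11 0 0 0;0.015 -0.07 0.125 0 0 0;0.015 -0.07 0.125 0 0 0' 0; python3 nudge.py '0.004 0 0 0 0 0;0.008 0 0 0 0 0;0.01 0 0 0 0 0;0.011 0 0 0 0 0;0.012 0 0 0 0 0;0.013 0 0 0 0 0'; python3 nudge.py '0.001 0 0 0 0 0;0.002 0 0 0 0 0;0.002 0 0 0 0 0'
```

```text
clock: 16.58
tool_pos: [0.5252, -0.149, 0.0047]
orientation: [0.999, 0.042, -0.001, -0.0]
ft_force: [0.6, 0.4, 0.2]
finger_gap: 0.0004
grasp_force: 0.0
clock: 17.32
tool_pos: [0.5377, -0.1474, 0.0052]
orientation: [0.999, 0.043, -0.001, -0.0]
ft_force: [-5.5, 1.6, 4.1]
finger_gap: 0.0001
grasp_force: 2.7
clock: 17.7
tool_pos: [0.5379, -0.1474, 0.0048]
orientation: [0.999, 0.043, -0.002, -0.0]
ft_force: [-13.1, -0.9, 11.0]
finger_gap: 0.0004
grasp_force: 6.6
```

```bash
python3 nudge.py '-0.008 0 0 0 0 0;-0.015 0 -0.02 0 0 0;-0.01 0 -0.06 0 0 0;0.03 0.02 -0.1 0 0 0;0.03 0.03 -0.1 0 0 0;0.03 0.03 -0.1 0 0 0;0.03 0.03 -0.1 0 0 0'
python3 - <<'E'
from station import bot, imaging, readout
from h import *
w=imaging.snapshot("wrist"); pickle.dump(w,open("w9.pkl","wb"))
sc=imaging.snapshot("scene")["color"]; tp=imaging.snapshot("top")["color"]
a=cv2.resize(w["color"][110:290,110:510],None,fx=2,fy=2,interpolation=2); b=np.hstack([cv2.resize(sc,(320,240)),cv2.resize(tp,(320,240)),np.zeros((240,160,3),np.uint8)])
cv2.imwrite("pics/w9.png",np.vstack([a,b])[:,:,::-1])
E
```

```text
clock: 18.58
tool_pos: [0.5715, -0.1739, 0.1041]
orientation: [0.999, 0.043, -0.001, -0.0]
ft_force: [-0.2, 0.6, -1.0]
finger_gap: 0.0004
grasp_force: 0.0
```

View pics/w9.png

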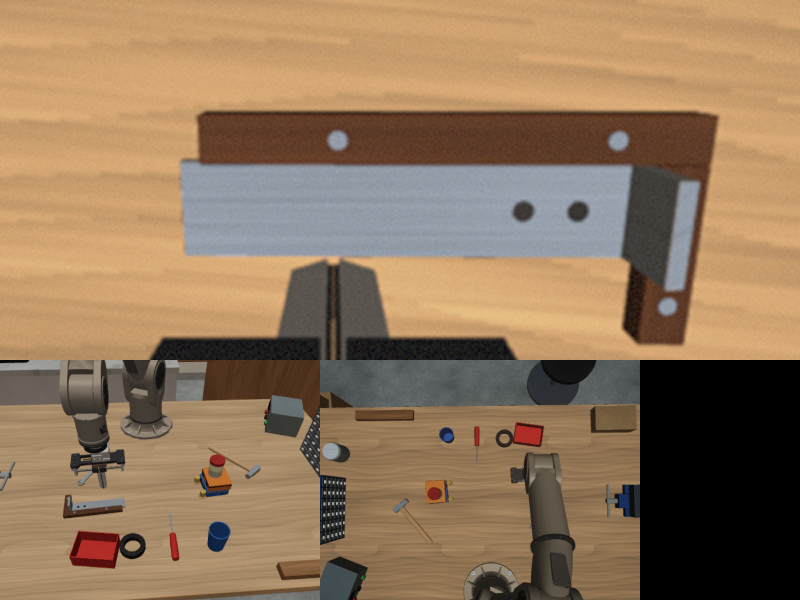

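The long edge is flush along its length, and the pile and the other items are in place. The upright hides the short batten face, so I'll press gently on the tail end to make sure of that contact.

```bash
python3 nudge.py '0 -0.06 0 0 0 0;0 -0.104 0 0 0 0;0 -0.104 0.05 0 0 0;0 -0.104 0.09 0 0 0;0 -0.104 0.099 0 0 0;0 -0.104 0.099 0 0 0' ; python3 nudge.py '0 0.006 0 0 0 0;0 0.012 0 0 0 0;0 0.015 0 0 0 0;0 0.017 0 0 0 0;0 0.018 0 0 0 0;0 0.019 0 0 0 0;0 0.02 0 0 0 0'; python3 nudge.py '0 0.001 0 0 0 0;0 0.002 0 0 0 0;0 0.002 0 0 0 0'
```

```text
clock: 19.48
tool_pos: [0.5639, -0.0707, 0.0065]
orientation: [0.999, 0.043, -0.0, -0.0]
ft_force: [0.3, -0.3, 1.0]
finger_gap: 0.0009
grasp_force: 0.0
clock: 20.35
tool_pos: [0.5656, -0.0907, 0.0063]
orientation: [0.999, 0.043, -0.0, -0.0]
ft_force: [0.3, 0.0, 0.3]
finger_gap: 0.0006
grasp_force: 0.0
clock: 20.72
tool_pos: [0.5658, -0.0928, 0.0063]
orientation: [0.999, 0.043, -0.0, -0.0]
ft_force: [0.1, 0.1, 0.8]
finger_gap: 0.0002
grasp_force: 0.0
```

```bash
python3 nudge.py '0 0 0.003 0 0 0;0 0.001 0.003 0 0 0;0 0.002 0.003 0 0 0;0 0.002 0.003 0 0 0'; python3 nudge.py '0 0.001 0 0 0 0;0 0.002 0 0 0 0;0 0.002 0 0 0 0'; python3 nudge.py '0 0.001 0 0 0 0;0 0.002 0 0 0 0;0 0.002 0 0 0 0'
```

```text
clock: 21.22
tool_pos: [0.5659, -0.0949, 0.0033]
orientation: [0.999, 0.043, -0.0, -0.0]
ft_force: [0.3, 0.5, 0.2]
finger_gap: 0.0006
grasp_force: 0.0
clock: 21.6
tool_pos: [0.5661, -0.0969, 0.0033]
orientation: [0.999, 0.043, 0.0, -0.0]
ft_force: [0.3, -0.5, 0.5]
finger_gap: 0.0008
grasp_force: 0.0
clock: 21.98
tool_pos: [0.5662, -0.0975, 0.0032]
orientation: [0.999, 0.043, -0.0, -0.001]
ft_force: [-1.9, 6.5, 1.0]
finger_gap: 0.0005
grasp_force: 2.6
```

```bash
python3 nudge.py '0 0.001 0 0 0 0;0 0.0015 0 0 0 0;0 0.0015 0 0 0 0'; python3 nudge.py '0 -0.01 0 0 0 0;0 -0.02 -0.02 0 0 0;0 -0.02 -0.08 0 0 0;0 0 -0.12 0 0 0;0 0 -0.12 0 0 0;0 0 -0.12 0 0 0'
python3 - <<'E'
from station import bot, imaging, readout
from h import *
w=imaging.snapshot("wrist"); st=readout.read_state(); Rt=R.from_quat(st["orientation"])
hsv=cv2.cvtColor(w["color"],cv2.COLOR_RGB2HSV).astype(int)
m=((hsv[...,1]<70)&(hsv[...,2]>120)).astype(np.uint8); m[260:]=0
c=max(cv2.findContours(m,0,2)[0],key=cv2.contourArea); a=cv2.approxPolyDP(c,3,True)[:,0]; C=np.array([.6077,-.3127,0]); B=R.from_euler("z",4.9,degrees=True)
print(np.c_[a,np.round(B.inv().apply(cast(w,a,.008)-C)[:,:2]*1e3,1)])
s=imaging.snapshot("scene"); P=pts(s); j=P[(P[...,2]>.13)&(P[...,1]>.15)&(P[...,1]<.35)&(P[...,0]>.4)&(P[...,0]<.6)]; print("jar top",j.mean(0),np.percentile(j[:,2],95))
E
```

```text
clock: 22.35
tool_pos: [0.5663, -0.0977, 0.0032]
orientation: [0.999, 0.044, -0.0, -0.001]
ft_force: [-2.4, 12.8, 1.5]
finger_gap: 0.0004
grasp_force: 5.0
clock: 23.1
tool_pos: [0.5662, -0.0999, 0.1238]
orientation: [0.999, 0.043, 0.0, 0.0]
ft_force: [0.1, 0.4, -0.3]
finger_gap: 0.0003
grasp_force: 0.0
[[281.  231.  -43.5 211.6]
 [485.  233.  -45.6   9.2]
 [492.  190.   -2.5   9.5]
 [282.  188.   -0.5 210.8]]
jar top [0.49637297 0.26285568 0.1442129 ] 0.1483465989977113
```

Run:
```python
from h import *
w=pickle.load(open("w9.pkl","rb")); g=cv2.GaussianBlur(cv2.cvtColor(w["color"],cv2.COLOR_RGB2HSV)[...,1],(3,3),0).astype(float)
C=np.array([.6077,-.3127,0]); B=R.from_euler("z",4.9,degrees=True)
def f(r0,r1,us,z,n):
    d=np.abs(np.diff(g,axis=0)); e=np.array([r0+d[r0:r1,u].argmax()+.5 for u in us]); p=B.inv().apply(cast(w,np.c_[us,e],z)-C)*1e3
    k=np.polyfit(p[:,1],p[:,0],1); r=p[:,0]-np.polyval(k,p[:,1]); p=p[abs(r)<1.2]; k=np.polyfit(p[:,1],p[:,0],1); print(n,np.polyval(k,[0,211]),np.degrees(np.arctan(-k[0])),len(p))
f(230,246,[*range(205,246),*range(310,415)],.008,"bracket -x edge"); f(184,200,range(215,410),.018,"batten inner top"); f(158,174,range(215,450),.018,"batten outer top")
```

```text
bracket -x edge [-46.20271872 -45.35649818] -0.22978486025826717 146
batten inner top [0.12308377 0.10321818] 0.0053943827463570826 195
batten outer top [21.72836556 22.03998615] -0.08461863459404631 225
```

The upright end may be about 1 mm off the long batten. I'll check clearance to the wrench, then press there too.

```bash
python3 nudge.py '-0.02 0.06 0 0 0 0;-0.0448 0.12 0 0 0 0;-0.0448 0.1755 0 0 0 0;-0.0448 0.1755 0 0 0 0;-0.0448 0.1755 0.02 0 0 0'
python3 - <<'E'
from h import *
from station import bot, imaging, readout
w=pickle.load(open("w8.pkl","rb")); print("wrench ring top",cast(w,[[340,267],[325,275],[355,275]],.005))
st=readout.read_state(); print(st["tool_pos"])
E
```

```text
clock: 23.82
tool_pos: [0.5374, -0.2782, 0.1028]
orientation: [0.999, 0.043, 0.0, -0.0]
ft_force: [0.6, -0.2, -0.0]
finger_gap: 0.0006
grasp_force: 0.0
wrench ring top [[ 0.45995903 -0.29178338  0.005     ]
 [ 0.44954172 -0.27715973  0.005     ]
 [ 0.45223923 -0.30885343  0.005     ]]
[ 0.53737815 -0.27824688  0.10279443]
```

```bash
python3 nudge.py '0 0 0.05 0 0 0;0 0 0.09 0 0 0;0 0 0.099 0 0 0;0 0 0.099 0 0 0'; python3 nudge.py '0.005 0 0 0 0 0;0.009 0 0 0 0 0;0.011 0 0 0 0 0;0.012 0 0 0 0 0;0.013 0 0 0 0 0;0.014 0 0 0 0 0;0.014 0 0 0 0 0'; python3 nudge.py '0.001 0 0 0 0 0;0.002 0 0 0 0 0;0.002 0 0 0 0 0'
```

```text
clock: 24.32
tool_pos: [0.5369, -0.2777, 0.004]
orientation: [0.999, 0.044, -0.0, -0.0]
ft_force: [0.6, -0.1, 0.9]
finger_gap: 0.0005
grasp_force: 0.0
clock: 25.2
tool_pos: [0.5489, -0.2782, 0.0042]
orientation: [0.999, 0.042, -0.002, -0.0]
ft_force: [-10.2, -0.3, 8.7]
finger_gap: 0.0008
grasp_force: 5.3
clock: 25.58
tool_pos: [0.5491, -0.2781, 0.004]
orientation: [0.999, 0.042, -0.003, -0.0]
ft_force: [-18.9, -0.6, 16.2]
finger_gap: 0.0005
grasp_force: 9.7
```

Contacts at both ends give a yaw of 4.9°, the same as the batten, so it is flush. I'll retreat and hand in.

```bash
python3 nudge.py '-0.01 0 0 0 0 0;-0.015 0 -0.01 0 0 0;-0.015 0 -0.06 0 0 0;-0.015 0 -0.12 0 0 0;-0.015 0 -0.15 0 0 0;-0.015 0 -0.15 0 0 0'
python3 - <<'E'
from h import *
from station import bot, imaging, readout
w=imaging.snapshot("wrist"); hsv=cv2.cvtColor(w["color"],cv2.COLOR_RGB2HSV).astype(int)
m=((hsv[...,1]<70)&(hsv[...,2]>120)).astype(np.uint8); m[200:]=0
c=max(cv2.findContours(m,0,2)[0],key=cv2.contourArea); a=cv2.boxPoints(cv2.minAreaRect(c)); C=np.array([.6077,-.3127,0]); B=R.from_euler("z",4.9,degrees=True)
print(np.round(B.inv().apply(cast(w,a,.008)-C)[:,:2]*1e3,1).tolist())
print(bot.close_job())
E
```

```text
clock: 26.32
tool_pos: [0.5394, -0.2794, 0.1578]
orientation: [0.999, 0.043, 0.002, 0.001]
ft_force: [-0.6, -0.4, -0.9]
finger_gap: 0.0004
grasp_force: 0.0
[[-45.2, 216.6], [-0.5, 210.9], [-0.6, 8.7], [-45.4, 7.7]]
the job is handed in; nothing more can be done
None
```

The bracket is drawn out and pressed flush into the corner of the battens, with the pile still standing in order behind the dogs; I handed the job in at about 26 s, and no verdict was returned.

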